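# Rebuild the centrifuge drive head

### The job

Rebuild the drive head on its spindle: slide the ball bearing down onto the spring cup, put the brass spacer sleeve on top of it, then fit the steel bayonet retainer: turn it under light pressure until it drops over the cross pin, push it down against the spring, turn it clockwise past the ridge and let it spring up into its notch. Never force a part that does not go (stay well below 30 N), and leave the other things on the bench where they are.

Things in the scene. Friction and masses are not known exactly. Their poses are not given: they have to be found in the camera images.
- drive: Fixed drive unit: grey ribbed motor can (79 mm across) on a dark flange 110 x 110 x 10 mm, vertical spindle on top, 127 mm high in all. Origin: on the spindle axis at worktop height; z up; black connection box at its +x side. Shaft 22 mm thick up to 104 mm (top edge chamfered), then a 12 mm neck to 127 mm with tapered tip. The spindle's angle is braked (slips at 0.2 N m).
- cup_rim (a point): Fixed point on the spindle axis 84 mm above the drive's origin: the rim of the round steel spring cup (39 mm across) at rest, on which the bearing goes; the can below (72 mm across) ends at 62 mm. The cup yields straight down: 6 N to start, 1 N more per mm, hard stop after 10 mm. Axes as the drive's.
- pin_mid (a point): Fixed point on the spindle axis at the middle of the cross pin, 117 mm above the drive's origin. The brass pin, a bar 4 mm square, 21 mm from end to end, lies level through the neck. Its angle is NOT reported (axes shown are the drive's): it stands anywhere within 46 degrees either way of the drive's x axis; find it by feel or by eye.
- bearing_c (a point): Centre of the loose ball bearing: steel ring with black shields, 46 mm outside, 24 mm bore, 12 mm high, flat on the thin blue mat (2 mm thick, on the worktop). z = bore axis. Resting on the unloaded spring cup its centre is 90 mm above the drive's origin.
- spacer_c (a point): Centre of the loose brass spacer sleeve: 36 mm outside, 24 mm bore, 18 mm high, upright on the mat. z = bore axis. Resting on the bearing, cup unloaded, its centre is 105 mm above the drive's origin (top 114 mm).
- retainer_c (a point): Centre of the loose bayonet retainer: round knurled steel cap, 44 mm outside, 22 mm high, 14 mm bore, right way up on the mat; grip it at any angle. z up; its x axis runs through the two red dots on top, which mark the two open slots for the pin ends. Slots not in line: it rests on the pin, centre 130 mm above the drive's origin. In line (within about 6 degrees): it drops to 125 mm.
- lock_point (a point): Fixed point on the spindle axis 121 mm above the drive's origin, where the retainer's centre stands when locked. From the dropped place push it down 7 to 10 mm (13 to 16 N), turn it clockwise seen from above by 62 degrees (ridge, then notch; stop at 72 degrees), let go: it springs up to here. On the ridge it stays at 118 mm; not turned it springs back to 125 mm.
- forceps: Steel forceps lying on the worktop, 142 mm long. Leave alone.
- marker_pen: Marker pen with a blue cap lying on the worktop, 125 mm long. Leave alone.
Things that resemble listed ones, but are neither listed nor needed, are in the scene too. What is shaped like the part that bears bearing_c but red is not meant.

How it is judged:
By the outcome, as a careful person would: the job done as asked, in the order asked, and still so for the second after the job is handed in, with the robot touching nothing.
It also fails if it takes over 72 s, if anything falls off the work surface, if the arm or the gripper's body presses on something with over 40 N, if the wrist force passes 120 N, or if a joint passes its speed limit or range.

### The arm

A 6-joint arm with a two-finger parallel gripper is mounted at the origin on a cart in front of the work surface, level with it; the furniture and walls round the work are solid. World frame = base frame: x ahead of the robot, y to its left, z up, the work surface at z = 0. Lengths are in m, angles in rad, forces in N, time in s.
With the tool pointing down it reaches from about 0.425 to 1.125 m from the base axis. Payload 14.9 kg.
Tool frame: the origin (TCP) lies at the very end of the fingers, on their centre line; the grasp point (between the pads) lies 19 mm behind it; z points along the fingers, y is the line along which they close (so a half turn about z gives the same grasp; the last joint's range is limited). The gripper opens to 91 mm and grips with 3 to 60 N. Pads are 32 mm wide; open, the fingers measure 118 mm over their backs; the gripper's body (76 mm by 178 mm) begins 60 mm behind the grasp point.
Start: joints at [1.153, 0.379, 1.734, -0, 1.028, -0.033], TCP at [0.263, 0.649, 0.214] pointing down, gripper open.
Joint ranges: [-2.77, 2.77], [-0.74, 2.19], [0, 2.66], [-1.06, 4.2], [0.31, 2.87], [-3.08, 3.08]. Speed limits (rad/s): [1.89, 1.89, 2.39, 3.14, 3.14, 3.14].

### API

Orientations are given as [roll, pitch, yaw] about the fixed x, y, z axes, in that order (R = Rz(yaw) Ry(pitch) Rx(roll)).
In Python, from rig import arm gives the robot as it stands. The module is installed in compiled form; this text tells all that it offers.
- The arm moves only by the tool carry_out, never from a script. Its argument "commands" is one flat list of numbers, 5 for each row, row after row: the shift along the tool's x, y, z in mm, then the turn about the tool's z in degrees, then the opening, from 0 (shut) to 1 (fully open). A call has 1 to 12 rows; each row is the pose to reach, as a shift and turn from the pose commanded when the call began, along the tool's axes at that moment; what a row does not reach only later rows make up. A row lasts 1/10 s, in which the tool goes at most 50 mm and 8.59 degrees, less where a joint would pass 70% of its speed; a pose out of reach is approached as far as the arm can. A call with a gripper value outside its range is refused whole. The fingers move at their own pace and stop on an object; the grip force is fixed at half the most. Time passes only in rows, so rows that repeat a pose let the fingers close. It gives the time, the measured TCP pose, the force, the opening and the grip force at its end, in the units of the state.
- arm.get_state(): the state, without advancing time (a new reading comes with each control period).
- arm.capture(name): name is "scene" or "top"; returns (picture, depth): 384x512x3 uint8, red, green, blue; 384x512 float32, m along the optical axis (not along the pixel's ray), 0 where there is no reading.
- arm.camera_model(name): a dict with "mtx" (3x3 intrinsics, pixels), "cam_to_world" (4x4, takes a point from camera to world coordinates). Camera axes: x right, y down, z forward; pixel columns grow to the right and rows downward; lengths in m; the calibration is good to about 2 mm. A picture is of the moment at which its call begins. camera_model takes no time and is no camera call.
- arm.hand_in(): hands the job in; it is judged then, once.
The state is a dict: "time": time; "joint_pos": joint angles; "qd": joint speeds; "joint_efforts": joint torques, N m; "eef_pos": TCP position; "ee_rot": TCP orientation; "contact_force": force on the tool from outside, world axes, zero at the start; "wrist_torque": the same for the moment, N m; "grip_width": finger opening in m; "finger_force": force on a finger pad.
Only numpy, scipy, OpenCV 4.12 (cv2) and the standard library are available. Lean on these libraries where they do the work, as an engineer would, in place of code of your own. Each camera call takes 0.05 s, during which the arm holds its last target. There are 200 camera calls.

## Working session

There is one attempt and no reset: what is moved stays moved. The work goes in short steps, Python scripts to look and compute and a tool call to move; the robot and the scene stay as the last step left them, time stands still between calls to the robot, and variables do not carry over. Pictures are saved under pics/ and viewed, at most 10 in all, crops included, and the job is handed in when it is done.

Besides the shell and the picture viewer there is one more tool, called after ">>>" by a JSON object that holds its "name" and its "arguments", one argument or row to a line. carry_out: Moves the arm, as the interface text tells. Its arguments: {"type":"object","properties":{"commands":{"type":"array","items":{"type":"number"}}},"required":["commands"]}

```bash
mkdir -p pics; cat > h.py <<'E'
import numpy as np, cv2
from rig import arm
def cap(n,f=None):
    p,d=arm.capture(n); m=arm.camera_model(n)
    if f: cv2.imwrite('pics/'+f,p[:,:,::-1])
    return p,d,np.array(m['mtx']),np.array(m['cam_to_world'])
def plane(u,v,z,K,T):
    r=T[:3,:3]@np.linalg.inv(K)@np.array([u,v,1.]); o=T[:3,3]
    return o+r*(z-o[2])/r[2]
def proj(P,K,T):
    q=np.linalg.inv(T)@np.append(P,1); q=K@q[:3]; return q[:2]/q[2]
E
python3 - <<'E'
from h import *
np.set_printoptions(precision=4,suppress=True)
s=arm.get_state(); print({k:np.round(v,4) for k,v in s.items()})
a=cap('scene','s1.png');b=cap('top','t1.png')
for x in(a,b): print(x[2],x[3])
np.savez('c1.npz',tp=b[0],td=b[1],sp=a[0],sd=a[1])
E
```

```text
{'time': np.float64(0.0), 'joint_pos': array([ 1.1527,  0.3794,  1.7348, -0.    ,  1.0285, -0.0333]), 'qd': array([-0.0008, -0.0004,  0.001 , -0.0001,  0.0004,  0.0004]), 'joint_efforts': array([  0.0008, -76.3729, -43.4356,   0.065 ,   0.0423,  -0.0001]), 'eef_pos': array([0.2626, 0.6484, 0.2133]), 'ee_rot': array([-3.1405, -0.    ,  2.7568]), 'contact_force': array([-0.0099,  0.0942, -0.438 ]), 'wrist_torque': array([0.0494, 0.025 , 0.0583]), 'finger_force': np.float64(0.0), 'grip_width': np.float64(0.091)}
[[352.5943   0.     256.8864]
 [  0.     352.5943 190.9172]
 [  0.       0.       1.    ]] [[ 0.5643 -0.3964  0.7241 -0.2553]
 [-0.8254 -0.2528  0.5048 -0.5178]
 [-0.0171 -0.8826 -0.4698  0.6338]
 [ 0.      0.      0.      1.    ]]
[[459.7303   0.     246.4807]
 [  0.     459.7303 191.1658]
 [  0.       0.       1.    ]] [[-0.005  -0.9909  0.1347  0.3528]
 [-1.      0.0041 -0.0071  0.0275]
 [ 0.0064 -0.1347 -0.9909  1.4414]
 [ 0.      0.      0.      1.    ]]
```

View pics/t1.png

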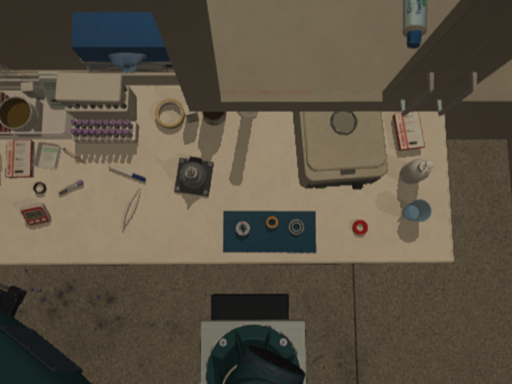

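View pics/s1.png

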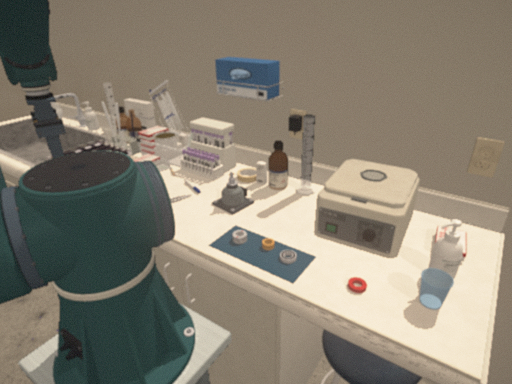

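The top view shows the drive at about (193,176). On the mat (223–316, 211–252) are the retainer (243,229), the spacer (272,222) and the bearing (296,227). The red ring at (360,227) is a decoy. Next I'll measure, with one enlarged crop.

```bash
python3 - <<'E'
from h import *
np.set_printoptions(precision=4,suppress=True)
z=np.load('c1.npz');p,d=z['tp'],z['td'];m=arm.camera_model('top');K=np.array(m['mtx']);T=np.array(m['cam_to_world'])
m2=arm.camera_model('scene');Ks=np.array(m2['mtx']);Ts=np.array(m2['cam_to_world'])
a=cv2.resize(p[140:210,160:230],None,fx=7,fy=7,interpolation=cv2.INTER_CUBIC)[:, :, ::-1]
b=cv2.resize(p[205:258,220:320],None,fx=7,fy=7,interpolation=cv2.INTER_CUBIC)[:,:,::-1]
c=z['sp'][165:280,205:320][:,:,::-1]
cv2.imwrite('pics/c1.png',np.vstack([cv2.resize(b,(700,300)),np.hstack([cv2.resize(a,(300,300)),cv2.resize(c,(400,300),interpolation=cv2.INTER_CUBIC)])]))
# depth -> world points
v,u=np.mgrid[0:384,0:512]
def cloud(d,K,T):
    q=np.stack([(u-K[0,2])*d/K[0,0],(v-K[1,2])*d/K[1,1],d,np.ones_like(d)],-1)
    return (q@T.T)[...,:3]
W=cloud(d,K,T)
for n,(x0,x1,y0,y1),h in [('ret',(228,258,212,246),(.015,.05)),('spa',(260,284,210,236),(.012,.05)),('bea',(285,310,212,244),(.009,.05)),('can',(170,218,150,200),(.045,.14)),('top',(170,218,150,200),(.09,.14)),('flange',(165,222,145,205),(.004,.02))]:
    R=W[y0:y1,x0:x1].reshape(-1,3); M=(R[:,2]>h[0])&(R[:,2]<h[1]); Q=R[M]
    (cx,cy),r=cv2.minEnclosingCircle(Q[:,:2].astype(np.float32))
    print(n,M.sum(),'mean',Q.mean(0),'circ',cx,cy,r,'zmax',Q[:,2].max(),'rect',cv2.minAreaRect(Q[:,:2].astype(np.float32)))
W2=cloud(z['sd'],Ks,Ts); print('table z', W[195,340],W2[270,330], 'mat',W[245,270])
E
```

```text
ret 112 mean [0.4303 0.0303 0.0224] circ 0.43074852228164673 0.03058239258825779 0.021609824150800705 zmax 0.03019179490761914 rect ((0.42988321185112, 0.030302617698907852), (0.04022195562720299, 0.04043729230761528), 89.05205535888672)
spa 63 mean [ 0.4493 -0.0598  0.0185] circ 0.44886088371276855 -0.05991051718592644 0.018069889396429062 zmax 0.024442761663463042 rect ((0.4491397440433502, -0.05910027399659157), (0.03279819339513779, 0.03498731553554535), 44.41177749633789)
bea 122 mean [ 0.4336 -0.136   0.0134] circ 0.4244207441806793 -0.14289814233779907 0.04930314049124718 zmax 0.020130227484565832 rect ((0.4278777241706848, -0.14274412393569946), (0.08328849077224731, 0.062062494456768036), 2.5512757301330566)
can 518 mean [0.5938 0.1817 0.0662] circ 0.6028289198875427 0.1833021342754364 0.04756094887852669 zmax 0.12976925429889485 rect ((0.59919673204422, 0.18101178109645844), (0.07763928920030594, 0.08857137709856033), 49.630279541015625)
top 49 mean [0.5923 0.1826 0.1091] circ 0.5928124785423279 0.18400584161281586 0.01249719224870205 zmax 0.12976925429889485 rect ((0.5935925841331482, 0.18474291265010834), (0.021947665140032768, 0.019177261739969254), 71.3084487915039)
flange 683 mean [0.5883 0.1821 0.0092] circ 0.5966458916664124 0.18355250358581543 0.11927781999111176 zmax 0.019754088839828876 rect ((0.6028962731361389, 0.1868579387664795), (0.19021902978420258, 0.17834120988845825), 0.09817296266555786)
table z [ 0.5349 -0.278   0.0032] [ 0.4543 -0.2565  0.0005] mat [ 0.3791 -0.0549  0.0057]
```

View pics/c1.png

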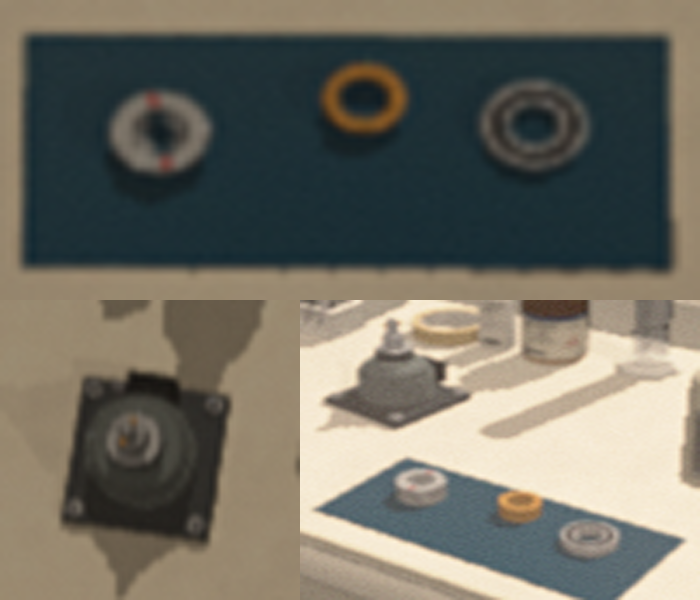

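The crop shows the retainer, spacer and bearing clearly, with the retainer's red dots at about (152,100) and (166,163) in the crop. The drive has its box towards +x and a bright cup around (133,440), with brass spots from the pin. Next I'll get sub-pixel centres.

```bash
python3 - <<'E'
from h import *
np.set_printoptions(precision=4,suppress=True)
z=np.load('c1.npz');p=z['tp'];m=arm.camera_model('top');K=np.array(m['mtx']);T=np.array(m['cam_to_world'])
m2=arm.camera_model('scene');Ks=np.array(m2['mtx']);Ts=np.array(m2['cam_to_world'])
S=8
def up(img,x0,x1,y0,y1): return cv2.resize(img[y0:y1,x0:x1],None,fx=S,fy=S,interpolation=cv2.INTER_CUBIC).astype(int)
def px(c,x0,y0): return (c[0]+.5)/S-.5+x0,(c[1]+.5)/S-.5+y0
def big(M):
    cs,_=cv2.findContours(M.astype(np.uint8),cv2.RETR_EXTERNAL,cv2.CHAIN_APPROX_NONE); return max(cs,key=cv2.contourArea)
for n,(x0,x1,y0,y1),h in [('ret',(230,258,214,246),.022),('spa',(260,285,213,236),.018),('bea',(284,310,215,242),.013)]:
    I=up(p,x0,x1,y0,y1); c=big(I[...,0]>62); e=cv2.fitEllipse(c); U=px(e[0],x0,y0)
    w=plane(*U,h,K,T); print(n,U,np.array(e[1])/S*1.425/459.7,w, 'mean px val',I.min((0,1)),I.max((0,1)))
x0,x1,y0,y1=230,258,214,246
I=up(p,x0,x1,y0,y1); M=(I[...,0]-I[...,1]>35)
k,l,st,ce=cv2.connectedComponentsWithStats(M.astype(np.uint8))
D=[plane(*px(ce[i],x0,y0),.024,K,T) for i in range(1,k) if st[i,4]>40]; print('dots',D)
if len(D)==2:
    q=D[0]-D[1]; print('slot ang',np.degrees(np.arctan2(q[1],q[0])),np.linalg.norm(q))
# flange: dark quad
x0,x1,y0,y1=165,222,145,205
I=up(p,x0,x1,y0,y1); g=I.sum(-1)/3
c=big(g<75); r=cv2.minAreaRect(c); print('flange rect',px(r[0],x0,y0),r)
ap=cv2.approxPolyDP(c,20,True)[:,0]; print([plane(*px(a,x0,y0),.01,K,T)[:2] for a in ap])
for t in (95,110,125):
    M=g[100:420,100:360]>t
    k,l,st,ce=cv2.connectedComponentsWithStats(M.astype(np.uint8))
    for i in range(1,k):
        if st[i,4]>400: U=px(ce[i]+100,x0,y0); print(t,st[i]/S,U,plane(*U,.084,K,T))
x0,x1,y0,y1=182,204,160,186
I=up(p,x0,x1,y0,y1); M=I[...,0]-I[...,2]>45
k,l,st,ce=cv2.connectedComponentsWithStats(M.astype(np.uint8))
for i in range(1,k): print('brass',st[i],px(ce[i],x0,y0),plane(*px(ce[i],x0,y0),.119,K,T))
A=cv2.resize(p[155:190,178:210],None,fx=18,fy=16,interpolation=cv2.INTER_CUBIC)
B=cv2.resize(z['sp'][165:215,210:260],None,fx=8,fy=11,interpolation=cv2.INTER_CUBIC)
B=cv2.resize(B,(A.shape[1]//2,A.shape[0])); A=cv2.resize(A,(500,560)); 
cv2.imwrite('pics/d1.png',np.hstack([A,B])[:,:,::-1])
E
```

```text
ret (242.36355781555176, 227.78471183776855) [0.0449 0.0455] [0.4319 0.0307 0.022 ] mean px val [17 27 31] [128 121 109]
spa (271.632586479187, 221.75198554992676) [0.0384 0.039 ] [ 0.4504 -0.0601  0.018 ] mean px val [15 28 28] [140  91  56]
bea (295.85128116607666, 226.4379014968872) [0.0469 0.048 ] [ 0.4358 -0.1354  0.013 ] mean px val [16 27 30] [97 92 87]
dots [array([0.4487, 0.0335, 0.024 ]), array([0.4148, 0.028 , 0.024 ])]
slot ang 9.1954353317343 0.03437486386302744
flange rect (193.73608016967773, 175.6274185180664) ((233.38864135742188, 248.51934814453125), (279.4093322753906, 302.82000732421875), 8.564518928527832)
[array([0.6542, 0.2289]), array([0.5479, 0.2438]), array([0.5324, 0.1394]), array([0.6397, 0.1243]), array([0.6585, 0.1799])]
95 [  0.      0.     12.     11.    140.375] (np.float64(180.41534951024042), np.float64(159.50283837934106)) [0.6342 0.2159 0.084 ]
95 [ 14.25    9.25    5.25   10.375 190.25 ] (np.float64(194.34781537450723), np.float64(170.82325886990802)) [0.5995 0.1737 0.084 ]
95 [ 7.75  12.875  2.     5.375 59.   ] (np.float64(185.72537076271186), np.float64(172.4947033898305)) [0.5945 0.1994 0.084 ]
95 [  0.     36.125   6.      3.875 149.125] (np.float64(179.45698868398995), np.float64(195.22301969823974)) [0.526  0.2172 0.084 ]
110 [ 0.     0.     2.25   9.625 60.125] (np.float64(177.56717775467774), np.float64(160.00220893970894)) [0.6327 0.2244 0.084 ]
110 [  0.   37.    5.    3.  102.5] (np.float64(179.17057926829267), np.float64(195.60807926829267)) [0.5249 0.218  0.084 ]
125 [ 0.    37.5    4.375  2.5   72.875] (np.float64(178.931282161235), np.float64(195.88325471698113)) [0.524  0.2187 0.084 ]
brass [48 99  9 12 83] (np.float64(188.0835843373494), np.float64(172.601656626506)) [0.5879 0.1881 0.119 ]
```

View pics/d1.png

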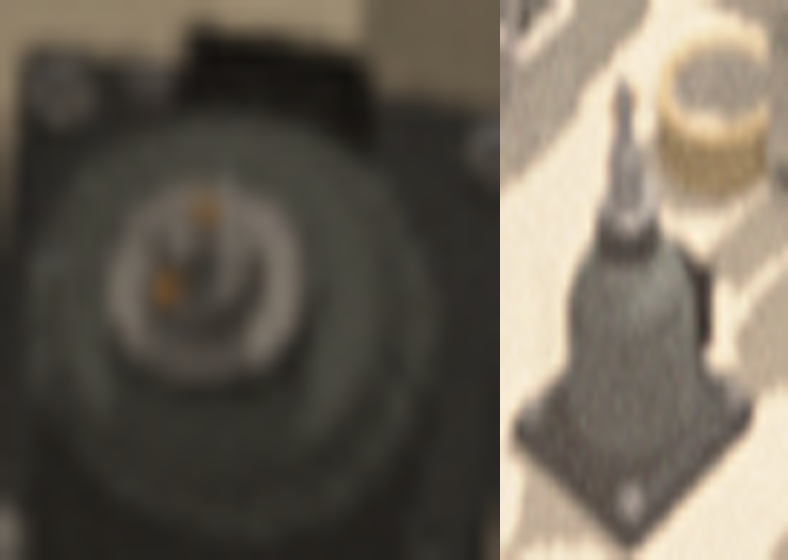

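```bash
cat >> h.py <<'E'
import sys
from scipy.spatial.transform import Rotation as Rn
def go(*tg):
    s=arm.get_state(); p=np.array(s['eef_pos']); R=Rn.from_euler('xyz',s['ee_rot']).as_matrix(); y0=np.degrees(s['ee_rot'][2])
    print('at',np.round(p*1000,1),'yaw',round(y0,1),'roll,pitch',np.round(s['ee_rot'][:2],4),'t',s['time'])
    for t in tg: print(t,np.round(R.T@(np.array(t[:3])/1000-p)*1000,1),'turn',round((y0-t[3]+180)%360-180,1))
E
python3 -c "
from h import *
go((480,250,200,120),(436,-135.4,120,90),(436,-135.4,4,90))"
```

```text
at [262.6 648.5 213.4] yaw 158.0 roll,pitch [-3.1406 -0.    ] t 0.1
(480, 250, 200, 120) [-351.1 -287.7   13.6] turn 38.0
(436, -135.4, 120, 90) [-455.  -661.4   94. ] turn 68.0
(436, -135.4, 4, 90) [-455.  -661.3  210. ] turn 68.0
```

>>> {"name": "carry_out", "arguments": {
  "commands": [-351,-288,14,38,1,-351,-288,14,38,1,-351,-288,14,38,1,-351,-288,14,38,1,-351,-288,14,38,1,-351,-288,14,38,1,-351,-288,14,38,1,-351,-288,14,38,1,-351,-288,14,38,1,-351,-288,14,38,1]
}}

```text
time: 1.1
eef_pos: [0.4815, 0.2463, 0.1997]
ee_rot: [-3.141, 0.001, 2.09]
contact_force: [-0.6, 0.2, -0.5]
grip_width: 0.091
finger_force: 0.0
```

```bash
python3 -c "
from h import *
go((436,-135.4,120,90),(436,-135.4,4,90))"
```

```text
at [481.5 246.3 199.7] yaw 119.7 roll,pitch [-3.1411e+00  5.0000e-04] t 1.1
(436, -135.4, 120, 90) [-308.8 -228.8   79.9] turn 29.7
(436, -135.4, 4, 90) [-308.7 -228.8  195.9] turn 29.7
```

>>> {"name": "carry_out", "arguments": {
  "commands": [-309,-229,80,30,1,-309,-229,80,30,1,-309,-229,80,30,1,-309,-229,80,30,1,-309,-229,80,30,1,-309,-229,80,30,1,-309,-229,80,30,1,-309,-229,80,30,1,-309,-229,80,30,1,-309,-229,80,30,1,-309,-229,80,30,1]
}}

```text
time: 2.2
eef_pos: [0.436, -0.131, 0.12]
ee_rot: [-3.142, -0.0, 1.571]
contact_force: [-0.2, 0.4, 0.0]
grip_width: 0.0913
finger_force: 0.0
```

```bash
python3 -c "
from h import *
go((436,-135.4,120,90),(436,-135.4,4,90))"
```

```text
at [ 436. -131.  120.] yaw 90.0 roll,pitch [-3.1415e+00 -1.0000e-04] t 2.2
(436, -135.4, 120, 90) [-4.4  0.   0. ] turn -0.0
(436, -135.4, 4, 90) [ -4.4   0.  116. ] turn -0.0
```

>>> {"name": "carry_out", "arguments": {
  "commands": [-4.4,0,50,0,0.9,-4.4,0,95,0,0.8,-4.4,0,110,0,0.7,-4.4,0,115,0,0.7,-4.4,0,115,0,0,-4.4,0,115,0,0,-4.4,0,115,0,0,-4.4,0,115,0,0,-4.4,0,115,0,0,-4.4,0,115,0,0]
}}

```text
time: 3.2
eef_pos: [0.4368, -0.1364, 0.0061]
ee_rot: [3.14, 0.0, 1.57]
contact_force: [0.5, 4.7, 12.1]
grip_width: 0.0439
finger_force: 30.0
```

>>> {"name": "carry_out", "arguments": {
  "commands": [0,0,-1,0,0.65,0,0,-1,0,0.65,0,0,-1,20,0.65,0,0,-1,60,0.65,0,0,-1,60,0.65,0,0,-1,60,0.65,0,0,-1,60,0.65,0,0,-1,60,0.65,0,0,-1,60,0.65,0,0,-1,60,0.65,0,0,-1,60,0.65]
}}

```text
time: 4.3
eef_pos: [0.4358, -0.1364, 0.006]
ee_rot: [3.141, -0.0, 0.527]
contact_force: [0.7, 0.2, 0.7]
grip_width: 0.0591
finger_force: 0.0
```

```bash
python3 -c "
from h import *
go((436,-135.4,6,30))
cap('scene','s2.png')
i=cv2.imread('pics/s2.png')[200:310,200:360]; cv2.imwrite('pics/s2c.png',cv2.resize(i,None,fx=5,fy=5,interpolation=2))"
```

```text
at [ 435.8 -136.4    6. ] yaw 30.2 roll,pitch [ 3.1415 -0.    ] t 4.3
(436, -135.4, 6, 30) [ 0.6 -0.8  0. ] turn 0.2
```

View pics/s2c.png

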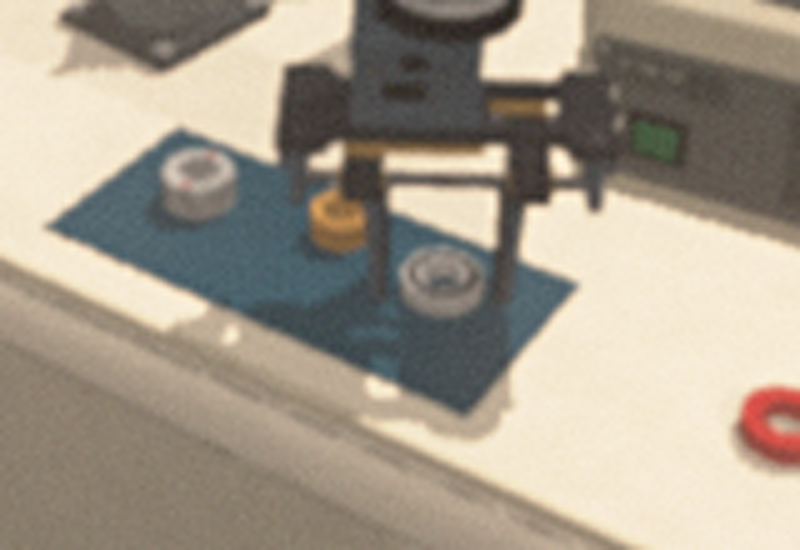

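The crop shows the bearing flat on the mat at (440,280), between the fingers at (378,290) and (508,290). Now I'll close on it.

>>> {"name": "carry_out", "arguments": {
  "commands": [0,0,0,0,0,0,0,0,0,0,0,0,0,0,0,0,0,0,0,0,0,0,0,0,0]
}}

```text
time: 4.85
eef_pos: [0.4359, -0.1363, 0.0059]
ee_rot: [-3.142, 0.0, 0.523]
contact_force: [-0.6, -0.5, 0.3]
grip_width: 0.0448
finger_force: 30.0
```

```bash
python3 -c "
from h import *
go((436,-136,160,30),(595,184.2,160,100))"
```

```text
at [ 435.9 -136.3    5.9] yaw 30.0 roll,pitch [-3.1416  0.    ] t 4.85
(436, -136, 160, 30) [   0.3   -0.2 -154.1] turn -0.0
(595, 184.2, 160, 100) [ 298.  -198.2 -154.1] turn -70.0
```

>>> {"name": "carry_out", "arguments": {
  "commands": [0,0,-20,0,0,0,0,-60,0,0,0,0,-110,0,0,0,0,-154,0,0,0,0,-154,0,0,30,-20,-154,-8,0,298,-198,-154,-70,0,298,-198,-154,-70,0,298,-198,-154,-70,0,298,-198,-154,-70,0,298,-198,-154,-70,0,298,-198,-154,-70,0]
}}

```text
time: 6.05
eef_pos: [0.5856, 0.1666, 0.1589]
ee_rot: [-3.14, 0.0, 1.569]
contact_force: [0.5, 0.3, -1.0]
grip_width: 0.0446
finger_force: 30.0
```

>>> {"name": "carry_out", "arguments": {
  "commands": [0,0,0,0,0,0,0,0,0,0,0,0,0,0,0]
}}

```text
time: 6.35
eef_pos: [0.5846, 0.1638, 0.1591]
ee_rot: [-3.14, 0.0, 1.561]
contact_force: [0.3, 0.0, -0.8]
grip_width: 0.0447
finger_force: 30.0
```

```bash
python3 -c "
from h import *
go((595,184.2,160,100))"
```

```text
at [584.6 163.8 159.1] yaw 89.4 roll,pitch [-3.1401e+00  4.0000e-04] t 6.35
(595, 184.2, 160, 100) [20.5 10.2 -0.9] turn -10.6
```

>>> {"name": "carry_out", "arguments": {
  "commands": [20.5,10.2,0,-8,0,20.5,10.2,0,-10.5,0,20.5,10.2,0,-10.5,0,20.5,10.2,0,-10.5,0,20.5,10.2,15,-10.5,0,20.5,10.2,30,-10.5,0,20.5,10.2,40,-10.5,0,20.5,10.2,46,-10.5,0,20.5,10.2,49,-10.5,0,20.5,10.2,49,-10.5,0]
}}

```text
time: 7.35
eef_pos: [0.5957, 0.185, 0.1105]
ee_rot: [-3.141, 0.0, 1.746]
contact_force: [0.3, -0.5, -0.4]
grip_width: 0.0448
finger_force: 30.0
```

```bash
python3 -c "
from h import *
go((595,184.2,109,100))"
```

```text
at [595.7 185.  110.5] yaw 100.0 roll,pitch [-3.1409  0.    ] t 7.35
(595, 184.2, 109, 100) [-0.6 -0.8  1.5] turn 0.0
```

Clear so far. Next I'll move 3 mm further in small steps, trimming towards the estimate.

>>> {"name": "carry_out", "arguments": {
  "commands": [-0.6,-0.6,0,0,0,-0.6,-0.6,2,0,0,-0.6,-0.6,4,0,0,-0.6,-0.6,5,0,0,-0.6,-0.6,5,0,0]
}}

```text
time: 7.85
eef_pos: [0.5953, 0.1843, 0.1058]
ee_rot: [-3.141, 0.0, 1.746]
contact_force: [-0.5, -0.6, -0.6]
grip_width: 0.0448
finger_force: 30.0
```

>>> {"name": "carry_out", "arguments": {
  "commands": [0,0,3,0,0,0,0,6,0,0,0,0,8,0,0,0,0,8,0,0]
}}

```text
time: 8.25
eef_pos: [0.5952, 0.1842, 0.0975]
ee_rot: [-3.141, 0.0, 1.746]
contact_force: [0.0, 0.5, -0.5]
grip_width: 0.0445
finger_force: 30.0
```

>>> {"name": "carry_out", "arguments": {
  "commands": [0,0,3,0,0,0,0,6,0,0,0,0,9,0,0,0,0,9,0,0]
}}

```text
time: 8.65
eef_pos: [0.5952, 0.1842, 0.0884]
ee_rot: [-3.141, 0.0, 1.746]
contact_force: [0.1, -1.2, -0.9]
grip_width: 0.0447
finger_force: 30.0
```

>>> {"name": "carry_out", "arguments": {
  "commands": [0,0,0.5,0,0.7,0,0,0.5,0,0.7,0,0,0.5,0,0.7,0,0,-20,0,0.7,0,0,-60,0,0.7,0,0,-75,0,0.7,0,0,-75,0,0.7]
}}

```text
time: 9.35
eef_pos: [0.5968, 0.1846, 0.1665]
ee_rot: [3.137, -0.0, 1.746]
contact_force: [0.9, 0.5, -0.2]
grip_width: 0.0642
finger_force: 0.0
```

```bash
python3 -c "
from h import *
go((450.5,-60.5,60,60),(450.5,-60.5,8,60))
p,d,K,T=cap('top'); print(proj([.5952,.1842,.096],K,T))
cv2.imwrite('pics/t2.png',cv2.resize(p[140:215,160:235],None,fx=7,fy=7,interpolation=2)[:,:,::-1])"
```

```text
at [596.8 184.6 166.5] yaw 100.0 roll,pitch [ 3.1375e+00 -4.0000e-04] t 9.35
(450.5, -60.5, 60, 60) [-216.  -187.1  105.6] turn 40.0
(450.5, -60.5, 8, 60) [-216.  -187.3  157.6] turn 40.0
[190.36332577 171.54225299]
```

>>> {"name": "carry_out", "arguments": {
  "commands": [-36,-31,0,8,0.7,-72,-62,0,16,0.7,-216,-187,90,40,0.7,-216,-187,90,40,0.7,-216,-187,90,40,0.7,-216,-187,90,40,0.7,-216,-187,90,40,0.7,-216,-187,90,40,0.7,-216,-187,90,40,0.7,-216,-187,90,40,0.7]
}}

```text
time: 10.4
eef_pos: [0.4499, -0.0602, 0.0744]
ee_rot: [3.141, -0.0, 1.049]
contact_force: [1.0, 0.1, -0.5]
grip_width: 0.0642
finger_force: 0.0
```

```bash
python3 -c "
from h import *
go((450.5,-60.5,8,60))
p,d,K,T=cap('top'); print(proj([.5952,.1842,.096],K,T))
cv2.imwrite('pics/t2.png',cv2.resize(p[140:240,160:310],None,fx=5,fy=5,interpolation=2)[:,:,::-1])"
```

```text
at [449.9 -60.2  74.4] yaw 60.1 roll,pitch [ 3.1406e+00 -4.0000e-04] t 10.4
(450.5, -60.5, 8, 60) [ 0.   0.6 66.4] turn 0.1
[190.36332577 171.54225299]
```

View pics/t2.png

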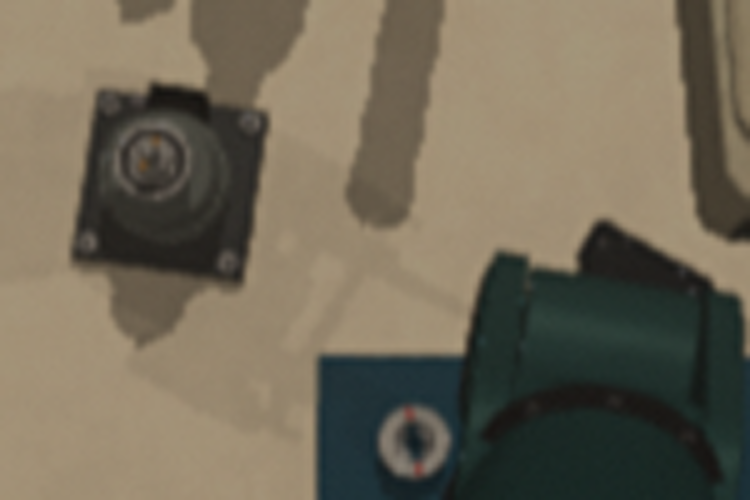

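The bearing is seated on the drive at (152,160), and the retainer at (413,442) hasn't moved. Now the spacer.

>>> {"name": "carry_out", "arguments": {
  "commands": [0,0.6,40,0,0.7,0,0.6,62,0,0.7,0,0.6,67,0,0.7,0,0.6,67,0,0.7,0,0.6,67,0,0,0,0.6,67,0,0,0,0.6,67,0,0,0,0.6,67,0,0,0,0.6,67,0,0]
}}

```text
time: 11.35
eef_pos: [0.4497, -0.0613, 0.0075]
ee_rot: [3.141, -0.0, 1.047]
contact_force: [-1.7, 0.5, 10.2]
grip_width: 0.0345
finger_force: 30.0
```

>>> {"name": "carry_out", "arguments": {
  "commands": [0,0,0,0,0.55,0,0,0,0,0.55,0,0,0,-8,0.55,0,0,0,-60,0.55,0,0,0,-60,0.55,0,0,0,-60,0.55,0,0,0,-60,0.55,0,0,0,-60,0.55,0,0,0,-60,0.55,0,0,0,-60,0.55,0,0,0,-60,0.55]
}}

```text
time: 12.45
eef_pos: [0.4493, -0.0613, 0.0069]
ee_rot: [-3.142, -0.0, 2.091]
contact_force: [-0.8, -0.4, -1.4]
grip_width: 0.05
finger_force: 0.0
```

>>> {"name": "carry_out", "arguments": {
  "commands": [0,0,0,0,0,0,0,0,0,0,0,0,0,0,0,0,0,0,0,0,0,0,0,0,0]
}}

```text
time: 12.95
eef_pos: [0.4494, -0.0613, 0.0069]
ee_rot: [3.142, 0.0, 2.094]
contact_force: [-0.5, -0.0, -0.5]
grip_width: 0.035
finger_force: 30.0
```

```bash
python3 -c "
from h import *
go((450,-60,160,120),(595.2,184.2,160,100))"
```

```text
at [449.4 -61.3   6.9] yaw 120.0 roll,pitch [3.1416 0.    ] t 12.95
(450, -60, 160, 120) [   0.8    1.2 -153.1] turn -0.0
(595.2, 184.2, 160, 100) [ 139.7  249.  -153.1] turn 20.0
```

>>> {"name": "carry_out", "arguments": {
  "commands": [0,0,-20,0,0,0,0,-60,0,0,0,0,-110,0,0,0,0,-153,0,0,12,22,-153,0,0,140,249,-153,20,0,140,249,-153,20,0,140,249,-153,20,0,140,249,-153,20,0,140,249,-153,20,0,140,249,-153,20,0,140,249,-153,20,0]
}}

```text
time: 14.15
eef_pos: [0.5957, 0.1865, 0.1596]
ee_rot: [3.142, -0.0, 1.748]
contact_force: [-0.3, -0.2, -1.4]
grip_width: 0.0348
finger_force: 30.0
```

```bash
python3 -c "
from h import *
go((595.2,184.2,160,100),(595.2,184.2,112,100))"
```

```text
at [595.7 186.5 159.6] yaw 100.1 roll,pitch [ 3.1415e+00 -1.0000e-04] t 14.15
(595.2, 184.2, 160, 100) [-2.2 -0.9 -0.4] turn 0.1
(595.2, 184.2, 112, 100) [-2.2 -0.9 47.6] turn 0.1
```

>>> {"name": "carry_out", "arguments": {
  "commands": [0,0,15,0,0,0,0,30,0,0,0,0,40,0,0,0,0,46,0,0,0,0,46,0,0]
}}

```text
time: 14.65
eef_pos: [0.5942, 0.1839, 0.1127]
ee_rot: [-3.14, 0.0, 1.745]
contact_force: [0.2, 0.8, -0.7]
grip_width: 0.0351
finger_force: 30.0
```

```bash
python3 -c "
from h import *
go((595.2,184.2,112,100))"
```

```text
at [594.2 183.9 112.7] yaw 100.0 roll,pitch [-3.1398e+00  2.0000e-04] t 14.65
(595.2, 184.2, 112, 100) [0.1 1.  0.7] turn -0.0
```

Next I'll trim by 1 mm in y, then slide it down (target tip z is about 101).

>>> {"name": "carry_out", "arguments": {
  "commands": [0,0.7,0,0,0,0,0.7,3,0,0,0,0.7,6,0,0,0,0.7,6,0,0]
}}

```text
time: 15.05
eef_pos: [0.5954, 0.1846, 0.1077]
ee_rot: [-3.141, 0.0, 1.746]
contact_force: [0.5, 0.1, -1.3]
grip_width: 0.035
finger_force: 30.0
```

>>> {"name": "carry_out", "arguments": {
  "commands": [-0.2,0,2,0,0,-0.2,0,4,0,0,-0.2,0,5.5,0,0,-0.2,0,5.5,0,0]
}}

```text
time: 15.45
eef_pos: [0.5955, 0.1844, 0.1022]
ee_rot: [-3.141, 0.0, 1.746]
contact_force: [0.8, -0.6, 0.2]
grip_width: 0.0351
finger_force: 30.0
```

>>> {"name": "carry_out", "arguments": {
  "commands": [0,0,1,0,0,0,0,1,0,0.6,0,0,1,0,0.6,0,0,-15,0,0.6,0,0,-50,0,0.6,0,0,-60,0,0.7,0,0,-60,0,0.7]
}}

```text
time: 16.15
eef_pos: [0.5969, 0.1848, 0.1651]
ee_rot: [3.138, -0.0, 1.746]
contact_force: [-0.7, -0.3, -0.2]
grip_width: 0.0633
finger_force: 0.0
```

```bash
python3 -c "
from h import *
go((432,30.3,90,60),(432,30.3,8,60))"
```

```text
at [596.9 184.8 165.1] yaw 100.0 roll,pitch [ 3.1376e+00 -3.0000e-04] t 16.15
(432, 30.3, 90, 60) [-123.5 -189.5   74.3] turn 40.0
(432, 30.3, 8, 60) [-123.5 -189.9  156.3] turn 40.0
```

>>> {"name": "carry_out", "arguments": {
  "commands": [-21,-32,0,7,0.7,-45,-69,0,14,0.7,-124,-190,74,40,0.7,-124,-190,74,40,0.7,-124,-190,74,40,0.7,-124,-190,74,40,0.7,-124,-190,74,40,0.7,-124,-190,74,40,0.7,-124,-190,74,40,0.7]
}}

```text
time: 17.05
eef_pos: [0.4318, 0.0299, 0.0892]
ee_rot: [3.14, -0.001, 1.049]
contact_force: [1.1, 1.0, -0.3]
grip_width: 0.0636
finger_force: 0.0
```

```bash
python3 -c "
from h import *
go((432,30.3,8,60))
p,d,K,T=cap('top')
cv2.imwrite('pics/t3.png',cv2.resize(p[150:195,170:220],None,fx=12,fy=12,interpolation=2)[:,:,::-1])"
```

```text
at [431.8  29.9  89.2] yaw 60.1 roll,pitch [ 3.14e+00 -1.00e-03] t 17.05
(432, 30.3, 8, 60) [ 0.4 -0.2 81.2] turn 0.1
```

View pics/t3.png

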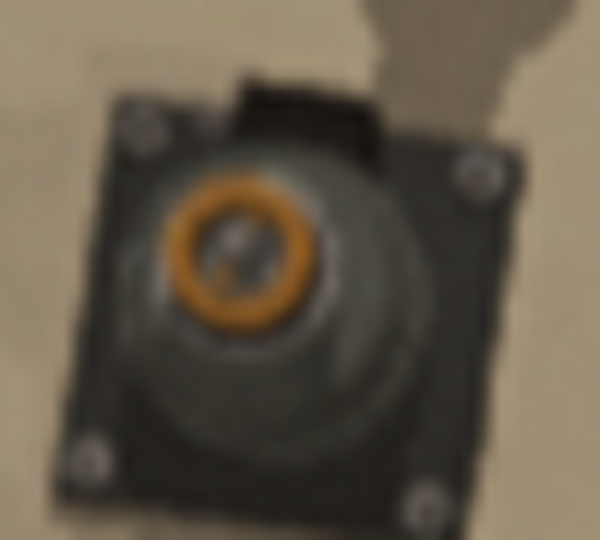

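The spacer sits on the bearing, centred at (240,252), with one brass pin end visible near (225,278). Now I'll grip the retainer.

>>> {"name": "carry_out", "arguments": {
  "commands": [0.4,0,45,0,0.7,0.4,0,75,0,0.7,0.4,0,81,0,0.7,0.4,0,81,0,0.7,0.4,0,81,0,0,0.4,0,81,0,0,0.4,0,81,0,0,0.4,0,81,0,0]
}}

```text
time: 17.9
eef_pos: [0.4312, 0.0297, 0.0085]
ee_rot: [3.14, -0.001, 1.047]
contact_force: [-1.5, 0.5, 12.8]
grip_width: 0.0427
finger_force: 30.0
```

>>> {"name": "carry_out", "arguments": {
  "commands": [0,0,0,0,0.62,0,0,0,0,0.62,0,0,0,-8,0.62,0,0,0,-60,0.62,0,0,0,-60,0.62,0,0,0,-60,0.62,0,0,0,-60,0.62,0,0,0,-60,0.62,0,0,0,-60,0.62,0,0,0,-60,0.62,0,0,0,-60,0.62]
}}

```text
time: 19.0
eef_pos: [0.4303, 0.0296, 0.0075]
ee_rot: [3.141, 0.0, 2.091]
contact_force: [-1.1, 0.4, -0.2]
grip_width: 0.0569
finger_force: 0.0
```

>>> {"name": "carry_out", "arguments": {
  "commands": [0,0,0,0,0,0,0,0,0,0,0,0,0,0,0,0,0,0,0,0,0,0,0,0,0]
}}

```text
time: 19.5
eef_pos: [0.4304, 0.0296, 0.0075]
ee_rot: [3.141, 0.0, 2.094]
contact_force: [-0.7, -0.1, 0.9]
grip_width: 0.0427
finger_force: 30.0
```

```bash
python3 -c "
from h import *
go((595.2,184.2,160,105))"
```

```text
at [430.4  29.6   7.5] yaw 120.0 roll,pitch [3.1415e+00 1.0000e-04] t 19.5
(595.2, 184.2, 160, 105) [  51.5  220.  -152.5] turn 15.0
```

>>> {"name": "carry_out", "arguments": {
  "commands": [0,0,-20,0,0,0,0,-60,0,0,0,0,-110,0,0,0,0,-152,0,0,5,22,-152,0,0,51.5,220,-152,28,0,51.5,220,-152,28,0,51.5,220,-152,28,0,51.5,220,-152,28,0,51.5,220,-152,28,0,51.5,220,-152,28,0,51.5,220,-152,28,0]
}}

```text
time: 20.7
eef_pos: [0.5938, 0.1836, 0.1588]
ee_rot: [-3.14, 0.0, 1.606]
contact_force: [-0.3, 0.4, -2.5]
grip_width: 0.0426
finger_force: 30.0
```

>>> {"name": "carry_out", "arguments": {
  "commands": [0,0,10,0,0,0,0,20,0,0,0,0,25,0,0,0,0,25,0,0]
}}

```text
time: 21.1
eef_pos: [0.5942, 0.1838, 0.1332]
ee_rot: [-3.14, 0.0, 1.606]
contact_force: [-0.9, 0.5, -1.1]
grip_width: 0.0426
finger_force: 30.0
```

```bash
python3 -c "
from h import *
go((595.4,184.3,124.5,92))"
```

```text
at [594.2 183.8 133.2] yaw 92.0 roll,pitch [-3.1398e+00  4.0000e-04] t 21.1
(595.4, 184.3, 124.5, 92) [0.5 1.2 8.7] turn -0.0
```

>>> {"name": "carry_out", "arguments": {
  "commands": [0.4,1,0,0,0,0.4,1,2,0,0,0.4,1,4,0,0,0.4,1,5,0,0,0.4,1,5,0,0]
}}

```text
time: 21.6
eef_pos: [0.5959, 0.1847, 0.1293]
ee_rot: [-3.141, 0.0, 1.606]
contact_force: [0.5, 0.3, -1.6]
grip_width: 0.0427
finger_force: 30.0
```

>>> {"name": "carry_out", "arguments": {
  "commands": [-0.3,-0.4,1,0,0,-0.3,-0.4,2.5,0,0,-0.3,-0.4,4,0,0,-0.3,-0.4,4.5,0,0,-0.3,-0.4,4.5,0,0]
}}

```text
time: 22.1
eef_pos: [0.5956, 0.1844, 0.1248]
ee_rot: [-3.141, 0.0, 1.606]
contact_force: [0.2, -0.7, -2.4]
grip_width: 0.0427
finger_force: 30.0
```

>>> {"name": "carry_out", "arguments": {
  "commands": [0,0,0.5,0,0,0,0,1,0,0,0,0,1,0,0]
}}

```text
time: 22.4
eef_pos: [0.5957, 0.1844, 0.124]
ee_rot: [3.142, -0.0, 1.606]
contact_force: [-0.1, -0.6, -1.2]
grip_width: 0.0426
finger_force: 30.0
```

>>> {"name": "carry_out", "arguments": {
  "commands": [0,0,0.4,0,0,0,0,0.8,0,0,0,0,0.8,0,0]
}}

```text
time: 22.7
eef_pos: [0.5955, 0.1843, 0.123]
ee_rot: [-3.141, 0.0, 1.606]
contact_force: [-0.3, -1.1, -1.6]
grip_width: 0.0426
finger_force: 30.0
```

>>> {"name": "carry_out", "arguments": {
  "commands": [0,0,0.5,0,0,0,0,1,0,0,0,0,1,0,0]
}}

```text
time: 23.0
eef_pos: [0.5955, 0.1844, 0.1221]
ee_rot: [-3.141, 0.0, 1.606]
contact_force: [-1.7, -1.7, -1.4]
grip_width: 0.0428
finger_force: 30.0
```

>>> {"name": "carry_out", "arguments": {
  "commands": [0,0,0.5,0,0,0,0,1,0,0,0,0,1,0,0]
}}

```text
time: 23.3
eef_pos: [0.5956, 0.1843, 0.121]
ee_rot: [-3.141, 0.0, 1.606]
contact_force: [-1.2, -3.7, -1.2]
grip_width: 0.0425
finger_force: 30.0
```

```bash
python3 -c "
from h import *
print(np.round(arm.get_state()['wrist_torque'],3))"
```

```text
[-0.547  0.263 -0.047]
```

>>> {"name": "carry_out", "arguments": {
  "commands": [-0.4,-0.2,0,0,0,-0.4,-0.2,0.7,0,0,-0.4,-0.2,1,0,0,-0.4,-0.2,1,0,0]
}}

```text
time: 23.7
eef_pos: [0.5955, 0.1841, 0.1202]
ee_rot: [3.141, -0.0, 1.606]
contact_force: [0.9, 0.0, -1.3]
grip_width: 0.0425
finger_force: 30.0
```

>>> {"name": "carry_out", "arguments": {
  "commands": [0,0,0.7,0,0,0,0,1.4,0,0,0,0,2.2,0,0,0,0,2.2,0,0]
}}

```text
time: 24.1
eef_pos: [0.5956, 0.1841, 0.1181]
ee_rot: [3.141, -0.0, 1.606]
contact_force: [-0.9, -1.3, 3.9]
grip_width: 0.0424
finger_force: 30.0
```

>>> {"name": "carry_out", "arguments": {
  "commands": [0,0,1,0,0,0,0,2,0,0,0,0,3,0,0,0,0,3,0,0]
}}

```text
time: 24.5
eef_pos: [0.5957, 0.1841, 0.1152]
ee_rot: [3.141, -0.0, 1.606]
contact_force: [-1.0, -1.0, 5.7]
grip_width: 0.043
finger_force: 30.0
```

>>> {"name": "carry_out", "arguments": {
  "commands": [0,0,1,0,0,0,0,2,0,0,0,0,3,0,0,0,0,3,0,0]
}}

```text
time: 24.9
eef_pos: [0.5957, 0.1841, 0.1124]
ee_rot: [3.141, -0.0, 1.606]
contact_force: [-1.8, -1.0, 7.9]
grip_width: 0.0423
finger_force: 30.0
```

>>> {"name": "carry_out", "arguments": {
  "commands": [0,0,0.7,0,0,0,0,1.6,0,0,0,0,1.6,0,0,0,0,1.6,6,0,0,0,1.6,12,0,0,0,1.6,18,0,0,0,1.6,24,0,0,0,1.6,30,0,0,0,1.6,30,0]
}}

```text
time: 25.8
eef_pos: [0.5964, 0.1843, 0.1112]
ee_rot: [3.14, -0.001, 1.079]
contact_force: [0.4, -0.4, 10.3]
grip_width: 0.0421
finger_force: 30.0
```

```bash
python3 -c "
from h import *
print(np.round(arm.get_state()['wrist_torque'],3));go()"
```

```text
[-0.144  0.161 -0.091]
at [596.4 184.3 111.2] yaw 61.8 roll,pitch [ 3.1401e+00 -1.4000e-03] t 25.8
```

>>> {"name": "carry_out", "arguments": {
  "commands": [0,0,0.3,6,0,0,0,0.3,12,0,0,0,0.3,18,0,0,0,0.3,24,0,0,0,0.3,29,0,0,0,0.3,29,0,0,0,0.3,29,0]
}}

```text
time: 26.5
eef_pos: [0.5965, 0.1843, 0.111]
ee_rot: [3.141, -0.002, 0.576]
contact_force: [0.2, -0.2, 9.9]
grip_width: 0.0427
finger_force: 30.0
```

```bash
python3 -c "
from h import *
print(np.round(arm.get_state()['wrist_torque'],3));go()"
```

```text
[-0.119  0.172 -0.144]
at [596.5 184.3 111. ] yaw 33.0 roll,pitch [ 3.141e+00 -2.100e-03] t 26.5
```

>>> {"name": "carry_out", "arguments": {
  "commands": [0,0,0,3,0,0,0,0,6,0,0,0,0,6,0,0,0,0,6,0]
}}

```text
time: 26.9
eef_pos: [0.5965, 0.1843, 0.111]
ee_rot: [3.141, -0.002, 0.471]
contact_force: [-0.3, -0.4, 11.2]
grip_width: 0.0426
finger_force: 30.0
```

```bash
python3 -c "
from h import *
print(np.round(arm.get_state()['wrist_torque'],3));go()"
```

```text
[-0.119  0.127 -0.053]
at [596.5 184.3 111. ] yaw 27.0 roll,pitch [ 3.1412e+00 -2.2000e-03] t 26.9
```

>>> {"name": "carry_out", "arguments": {
  "commands": [0,0,-1,0,0,0,0,-2,0,0,0,0,-3,0,0,0,0,-3.5,0,0,0,0,-3.5,0,0]
}}

```text
time: 27.4
eef_pos: [0.5964, 0.1843, 0.1143]
ee_rot: [3.141, -0.002, 0.472]
contact_force: [1.9, 0.1, 7.4]
grip_width: 0.0426
finger_force: 30.0
```

>>> {"name": "carry_out", "arguments": {
  "commands": [0,0,-0.5,0,0,0,0,-1,0,0,0,0,-1,0,0]
}}

```text
time: 27.7
eef_pos: [0.5964, 0.1842, 0.1152]
ee_rot: [3.141, -0.002, 0.471]
contact_force: [2.0, -0.9, 5.9]
grip_width: 0.0425
finger_force: 30.0
```

>>> {"name": "carry_out", "arguments": {
  "commands": [0,0,-0.5,0,0,0,0,-1,0,0,0,0,-1,0,0]
}}

```text
time: 28.0
eef_pos: [0.5962, 0.1842, 0.1157]
ee_rot: [3.141, -0.002, 0.472]
contact_force: [5.7, 1.0, -0.0]
grip_width: 0.0425
finger_force: 30.0
```

The force dropped at tip z 115.7 (centre about 121), so the pin has caught in the notch. Now I'll release and retreat.

>>> {"name": "carry_out", "arguments": {
  "commands": [0,0,0,0,0.7,0,0,0,0,0.7,0,0,0,0,0.7,0,0,-15,0,0.7,0,0,-50,0,0.7,0,0,-90,0,0.7,0,0,-90,0,0.7,-110,-100,-90,0,0.7,-110,-100,-90,0,0.7,-110,-100,-90,0,0.7,-110,-100,-90,0,0.7,-110,-100,-90,0,0.7]
}}

```text
time: 29.2
eef_pos: [0.4516, 0.2235, 0.2063]
ee_rot: [3.141, -0.001, 0.473]
contact_force: [0.5, -0.1, -0.6]
grip_width: 0.0637
finger_force: 0.0
```

```bash
python3 -c "
from h import *
go()
p,d,K,T=cap('top'); s,ds,Ks,Ts=cap('scene')
v,u=np.mgrid[0:384,0:512]
q=np.stack([(u-K[0,2])*d/K[0,0],(v-K[1,2])*d/K[1,1],d,np.ones_like(d)],-1)@T.T
Z=q[160:180,182:200,2]; print('top z',np.sort(Z.ravel())[::-1][:20].round(4), 'ring median',np.median(Z[Z>.11]))
for r in(.1211,.132): print(proj([.5957,.1842,r],Ks,Ts))
cv2.imwrite('pics/f.png',np.hstack([cv2.resize(p[150:200,170:220],(390,390),interpolation=2),cv2.resize(s[160:215,208:263],(390,390),interpolation=2)])[:,:,::-1])"
```

```text
at [451.6 223.5 206.3] yaw 27.1 roll,pitch [ 3.1415e+00 -1.1000e-03] t 29.2
top z [1.4414 1.4414 0.1394 0.1371 0.1369 0.1364 0.1364 0.1362 0.1361 0.1357
 0.1357 0.1354 0.1352 0.1349 0.1346 0.1343 0.1342 0.134  0.134  0.1338] ring median 0.1290655880689835
[230.56471195 172.78853446]
[230.39853322 169.89999333]
```

View pics/f.png

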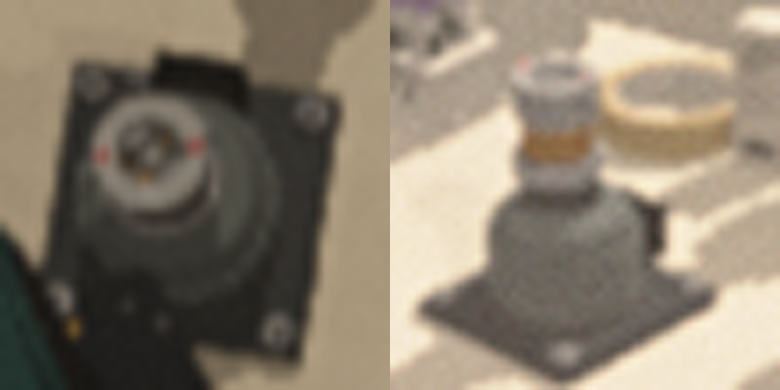

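The final view shows the retainer on top of the spacer and bearing. Its red dots at (102,156) and (196,147) put the slots at about -84°, roughly 60° from the pin. I'll do one quick height check of its top face, then hand in.

```bash
python3 -c "
from h import *
v,u=np.mgrid[0:384,0:512]
def f(n,c,z0):
    D=[]
    for i in range(5):
        p,d,K,T=cap(n); q=np.stack([(u-K[0,2])*d/K[0,0],(v-K[1,2])*d/K[1,1],d,np.ones_like(d)],-1)@T.T
        r=np.hypot(q[...,0]-c[0],q[...,1]-c[1]); m=(r>.010)&(r<.018)&(q[...,2]>z0)&(d>0)&(q[...,2]<.2); D.append(q[m][:,2])
    D=np.concatenate(D); return np.median(D),D.std()/len(D)**.5,len(D)
print(f('top',(.5957,.1842),.115)); print('table ref',f('top',(.52,.05),-.02)); print(arm.get_state()['time'])"
```

```text
(np.float64(0.13048728347657368), np.float64(0.00024178715849453475), 392)
table ref (np.float64(-0.0009089875507035661), np.float64(0.00017416955667191135), 347)
29.8
```

```bash
python3 -c "
from rig import arm
print(arm.hand_in())"
```

```text
the job is handed in; nothing more can be done
None
```

The drive head is rebuilt and handed in: bearing, spacer and retainer are on the spindle in that order, and the retainer's top measures about 131 mm (132 mm expected when locked), so it appears locked in its notch.

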